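Close the open beam port with its threaded cap

TASK

Close the open upright port on the beige beam unit with its black threaded cap, which stands on the bench. Set the cap squarely on the neck, turn it backward (anticlockwise from above) until you feel it drop into the thread starts, then screw it forward (clockwise) until it stops, fully home, and let go. Work gently: never force the cap down or round against the thread, and leave the other things where they are.

Things in the scene. Friction and masses are not known exactly. Their poses are not given: they have to be found in the camera images.
- cap: The black port cap, loose, standing on the bench open side down: a round skirt 58 mm in diameter and 29 mm high, with a smaller round grip on top; 49 mm high in all, 90 to 145 g. Origin: centre of the skirt's lower rim; z is its axis, pointing up. The skirt's bore is 50 mm wide, 25 mm deep.
- cap_grip (a point): Centre of the cap's knurled round grip, 40 mm in diameter and 20 mm high, on top of the skirt: on the cap's axis, 39 mm above the rim (10 mm below the cap's top). A round grip: any yaw will do. In fingers with a light grip of 20 N it slips at about 0.2 to 0.6 N m, which protects the thread; about 0.15 N m more than the running torque already shows a stop.
- cap_pins (a point): Inside the cap, on its axis, 3.5 mm above the rim: centre of the three thread pins, 3 mm thick, 120 degrees apart, which point inward from the skirt to a circle of 37 mm diameter. Nothing outside shows where they are; their angle in the cap's frame is not told, so it must be found by feel.
- unit: The beige beam unit, bolted down: a box 170 x 120 x 66 mm (x -65 to +105 mm, y -60 to +60 mm, a black stub 40 mm thick to x +155 mm) with a round flange of 72 mm diameter on top; the bare metal threaded neck stands on the flange. Origin: on the bench under the neck's axis; z up.
- shoulder (a point): Centre of the flange's upper face, the shoulder, at the foot of the neck: on the neck's axis, 76 mm above the bench; z up. The cap is home when its pins are at the stop of the grooves; its rim is then about 1 mm above the shoulder.
- neck_top (a point): Centre of the neck's flat top, 24 mm above the shoulder. The neck's core is 35 mm in diameter; its uppermost 4 mm are a cone, 26 mm wide at the top, which centres the cap's pins if they come within about 4 mm. Steel-hard: touch down slowly.
- land (a point): On the axis, 17 mm above the shoulder: level tops (lands) of the 3 thread ridges, 44 mm wide, each 94 degrees long. Pins on them hold the rim 15 mm above the shoulder. A land's clockwise end (from above) has a step 3 mm high, 10 degrees wide: no way in forward. Its other end has a gap of 26 degrees. Angles are not told. A cap may also come down on a step (rim 18 mm) or in a gap.
- groove (a point): On the axis, amid the grooves. Turned back up to 100 degrees under a few N, the pins drop into the gaps (rim 6 to 7.5 mm above the shoulder). The steps stop them there: if they bind before dropping, ease forward a few degrees. Then forward they run down grooves, 1 mm per 17 degrees, 1.8 mm of play up and down, to a hard stop after 83 to 103 degrees. The cap does not sink by itself: feed it down.
- eyepiece: bystander: black eyepiece, foot 30 mm and head 44 mm in diameter, 44 mm high; origin at the centre of its underside, z up
- lens_jar: bystander: clear jar with a black lid, 54 mm in diameter, 55 mm high; origin at the centre of its underside
- adapter_ring: bystander: bare metal ring, 54 mm outside and 40 mm inside diameter, 12 mm high; origin at the centre of its underside
- dish: bystander: clear shallow dish, 56 mm in diameter, 14 mm high; origin at the centre of its underside
- slide_box: bystander: grey box 85 x 60 x 32 mm (x, y, z); origin at the centre of its underside
- driver: bystander: screwdriver 150 mm long, lying along its own x
- tissue_pack: bystander: flat white pack 100 x 70 x 20 mm (x, y, z); origin at the centre of its underside
Mind the look-alikes: they are no part of the job. Leave any blue or green look-alike of the cap alone.

How it is judged:
By the outcome, as a careful person would: the job done as asked, in the order asked, and still so for the second after the job is handed in, with the robot touching nothing.
It also fails if it takes over 72 s, if anything falls off the work surface, if the arm or the gripper's body presses on something with over 40 N, if the wrist force passes 120 N, or if a joint passes its speed limit or range.

ROBOT

A 6-joint arm with a two-finger parallel gripper is mounted at the origin on the work surface. World frame = base frame: x ahead of the robot, y to its left, z up, the work surface at z = 0. Lengths are in m, angles in rad, forces in N, time in s.
With the tool pointing down it reaches from about 0.4 to 0.925 m from the base axis. Payload 12.5 kg.
Tool frame: the origin (TCP) lies midway between the tips of the shut fingers; the grasp point (between the pads) lies 19 mm behind it; z points along the fingers, y is the line along which they close (so a half turn about z gives the same grasp; the last joint's range is limited). The gripper opens to 95 mm and grips with 3 to 60 N. Pads are 20 mm wide; open, the fingers measure 119 mm over their backs; the gripper's body (75 mm by 180 mm) begins 59 mm behind the grasp point.
Start: joints at [-1.33, 0.491, 1.559, -0, 1.092, -0.106], TCP at [0.212, -0.588, 0.215] pointing down, gripper open.
Joint ranges: [-3.1, 3.1], [-0.84, 2.19], [0.05, 2.79], [-1.13, 4.28], [0.06, 2.93], [-2.69, 2.69]. Speed limits (rad/s): [2.22, 2.22, 2.79, 3.14, 3.14, 3.14].

INTERFACE

Orientations are given as a unit quaternion [x, y, z, w].
In Python, from rig import bot gives the robot as it stands. The module is installed in compiled form; this text tells all that it offers.
- The arm moves only by the tool carry_out, never from a script. Its argument "commands" is a list of rows, each an object with "gripper": the opening, from 0 (shut) to 1 (fully open); "dp": the shift along the tool's x, y, z in mm, a list of three; "rot": the turn, a rotation vector about the tool's x, y, z in degrees, a list of three. In form: [{"gripper": gripper, "dp": [x, y, z], "rot": [ax, ay, az]}, ...]. A call has 1 to 5 rows; each row shifts and turns the commanded pose from where the row before left it, along the tool's axes as they then stand; what a row does not reach is not made up. A row lasts 1/8 s, in which the tool goes at most 62.5 mm and 10.7 degrees, less where a joint would pass 70% of its speed; a pose out of reach is approached as far as the arm can. A call with a gripper value outside its range is refused whole. The fingers move at their own pace and stop on an object; "newtons" is the grip in N (left out, the last holds). Time passes only in rows, so rows that do not move let the fingers close. It gives the time, the measured TCP pose, the force, the opening and the grip force at its end, in the units of the state.
- bot.read_state(): the state, without advancing time (a new reading comes with each control period).
- bot.camera(name): name is "scene" or "top" or "wrist"; returns (picture, depth): 420x560x3 uint8, blue, green, red; 420x560 float32, m along the optical axis (not along the pixel's ray), 0 where there is no reading.
- bot.camera_model(name): a dict with "vfov" (degrees; the focal length in pixels is half the picture's height over the tangent of half this angle, whatever the lens; pixels are square), "cx", "cy" (the principal point, pixels), "k1" (the pictures are not rectified: a ray, as slopes to the right and down, at radius r is drawn at 1 + k1 r^2 times it, then the intrinsics apply), "origin" and "rotation" of the camera in the world; the wrist camera has in their place "hand_eye" (4x4, takes a point from camera to tool coordinates, whose origin is the TCP and whose axes are the flange's). Camera axes: x right, y up, looking along -z (the intrinsics and any distortion apply to the point x, -y, -z); pixel columns grow to the right and rows downward; lengths in m; the calibration is good to about 2 mm. A picture is of the moment at which its call begins: read the wrist's pose just before it. camera_model takes no time and is no camera call.
- bot.job_done(): hands the job in; it is judged then, once.
The state is a dict: "t": time; "joint_pos": joint angles; "qvel": joint speeds; "effort": joint torques, N m; "ee_pos": TCP position; "eef_rot": TCP orientation; "contact_force": force on the tool from outside, world axes, zero at the start; "moment": the same for the moment, N m; "opening": finger opening in m; "grip_force": force on a finger pad.
Only numpy, scipy, OpenCV 4.12 (cv2) and the standard library are available. Lean on these libraries where they do the work, as an engineer would, in place of code of your own. Each camera call takes 0.05 s, during which the arm holds its last target. There are 200 camera calls.

## Working session

There is one attempt and no reset: what is moved stays moved. The work goes in short steps, Python scripts to look and compute and a tool call to move; the robot and the scene stay as the last step left them, time stands still between calls to the robot, and variables do not carry over. Pictures are saved under pics/ and viewed, at most 10 in all, crops included, and the job is handed in when it is done.

Besides the shell and the picture viewer there is one more tool, called after "Request:" as name(argument=value, ...), one argument or row to a line, values as JSON. carry_out: Moves the arm, as the interface text tells. Its arguments: {"type":"object","properties":{"commands":{"type":"array","items":{"type":"object","properties":{"gripper":{"type":"number"},"dp":{"type":"array","items":{"type":"number"}},"rot":{"type":"array","items":{"type":"number"}}}}},"newtons":{"type":"number"}},"required":["commands"]}

```bash
mkdir -p pics; cat > h.py <<'E'
import numpy as np, cv2
from rig import bot
from scipy.spatial.transform import Rotation as R
def pose(name):
    m=bot.camera_model(name)
    if 'hand_eye' in m:
        s=bot.read_state(); T=np.eye(4); T[:3,:3]=R.from_quat(s['eef_rot']).as_matrix(); T[:3,3]=s['ee_pos']
        T=T@np.array(m['hand_eye']); return m,T[:3,3],T[:3,:3]
    return m,np.array(m['origin']),np.array(m['rotation']).reshape(3,3)
def rays(m,Rm,uv):
    f=210/np.tan(np.radians(m['vfov'])/2); K=np.array([[f,0,m['cx']],[0,f,m['cy']],[0,0,1]])
    p=cv2.undistortPoints(np.array(uv,float).reshape(-1,1,2),K,np.array([m['k1'],0,0,0,0.])).reshape(-1,2)
    # refine: drawn = s*(1+k1 r^2), same model
    return np.c_[p[:,0],-p[:,1],-np.ones(len(p))]@Rm.T
def plane(mp,uv,z):
    m,o,Rm=mp; d=rays(m,Rm,uv); return o+d*((z-o[2])/d[:,2])[:,None]
E
python3 - <<'E'
from h import *
s=bot.read_state();print(s)
for n in('scene','top'):
    p,d=bot.camera(n);cv2.imwrite(f'pics/{n}.png',p);np.save(n,d);print(n,bot.camera_model(n))
print(bot.camera_model('wrist'))
E
```

```text
{'t': 0.0, 'joint_pos': array([-1.32961734e+00,  4.91539815e-01,  1.55943291e+00, -3.75997730e-06,
        1.09170232e+00, -1.05577892e-01]), 'qvel': array([ 1.74134877e-03, -6.15319276e-04,  3.05948618e-03,  6.08226878e-04,
        1.97009670e-04,  8.00560260e-05]), 'effort': array([ 1.65268430e-03, -6.12645721e+01, -2.58181679e+01,  6.92602526e-02,
        4.82395291e-02, -1.26359155e-04]), 'ee_pos': array([ 0.21238256, -0.58755647,  0.21407971]), 'eef_rot': array([ 9.85007277e-01,  1.72511947e-01, -3.83290787e-05, -5.39836234e-04]), 'contact_force': array([-0.42847285,  0.22970273,  0.93970212]), 'moment': array([ 0.00206126,  0.01633244, -0.03035775]), 'grip_force': 0.0, 'opening': 0.09488824778403301}
scene {'vfov': 45.96596960025904, 'cx': 279.19044122279234, 'cy': 203.7388477963674, 'k1': -0.10296172221989085, 'origin': array([ 0.9815434 , -0.53156374,  0.87327615]), 'rotation': array([0.34134901, 0.13543968, 0.36367554, 0.85608238])}
top {'vfov': 48.40288988792307, 'cx': 276.8487611350373, 'cy': 204.64615124516823, 'k1': 0.03552151693345397, 'origin': array([ 0.38237003, -0.00536744,  1.18546334]), 'rotation': array([-0.03032439,  0.04041131,  0.70985699, -0.70253143])}
{'vfov': 62.17010012889821, 'cx': 281.0009775517253, 'cy': 209.60183309592625, 'k1': -0.06865617218259817, 'hand_eye': array([[-2.59273551e-04,  9.67953703e-01,  2.51128576e-01,
         7.11371448e-02],
       [ 9.99999942e-01,  3.06239199e-04, -1.47939481e-04,
         7.56578933e-04],
       [-2.20103982e-04,  2.51128523e-01, -9.67953726e-01,
        -1.69851994e-01],
       [ 0.00000000e+00,  0.00000000e+00,  0.00000000e+00,
         1.00000000e+00]])}
```

```bash
sed -i "s/np.array(m\['rotation'\]).reshape(3,3)/R.from_quat(m['rotation']).as_matrix()/" h.py
```

```text
(no output)
```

View pics/top.png

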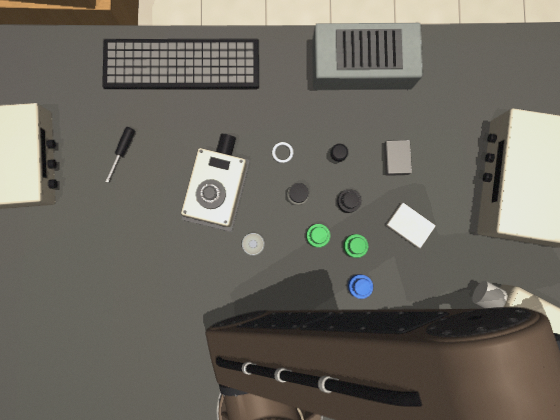

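View pics/scene.png

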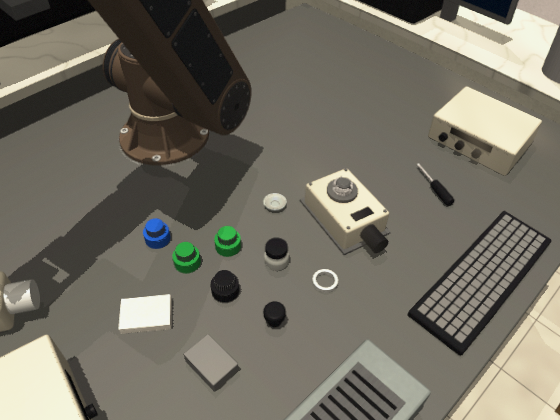

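Top view: unit with neck at about (210,193), cap at (349,201) (skirt plus grip), lens jar (298,193), eyepiece (340,153), blue/green look-alikes below. The scene view agrees: cap (225,286), neck (343,187).

```bash
python3 - <<'E'
from h import *
t=pose('top');s=pose('scene')
for n,a,b,z in(('cap',(349,200),(225,278),.049),('neck',(209,192),(343,183),.1)):
    print(n,plane(t,[a],z),plane(s,[b],z))
    for c,q,nm in((t,a,'top'),(s,b,'scene')):
        d=np.load(nm+'.npy'); D=d[q[1],q[0]]; r=rays(c[0],c[2],[q]); print(c[1]+r*D)
a=cv2.imread('pics/top.png');b=cv2.imread('pics/scene.png')
cr=lambda i,x,y:cv2.resize(i[y-28:y+28,x-37:x+37],(400,300),interpolation=cv2.INTER_CUBIC)
g=lambda i:np.clip(i.astype(float)**.6*8.8,0,255)
cv2.imwrite('pics/c1.png',g(np.vstack([np.hstack([cr(a,349,201),cr(a,210,193)]),np.hstack([cr(b,225,286),cr(b,343,187)])])))
E
```

```text
cap [[ 0.50613765 -0.19916503  0.049     ]] [[ 0.51047553 -0.20401666  0.049     ]]
[[ 0.50642958 -0.19962214  0.04631948]]
[[ 0.51161867 -0.20481152  0.05100027]]
neck [[0.52249916 0.13662493 0.1       ]] [[0.52586821 0.13100683 0.1       ]]
[[0.52288286 0.13701373 0.09702778]]
[[0.52555391 0.13146384 0.09946664]][ WARN:0@0.721] global loadsave.cpp:1063 imwrite_ Unsupported depth image for selected encoder is fallbacked to CV_8U.
```

View pics/c1.png

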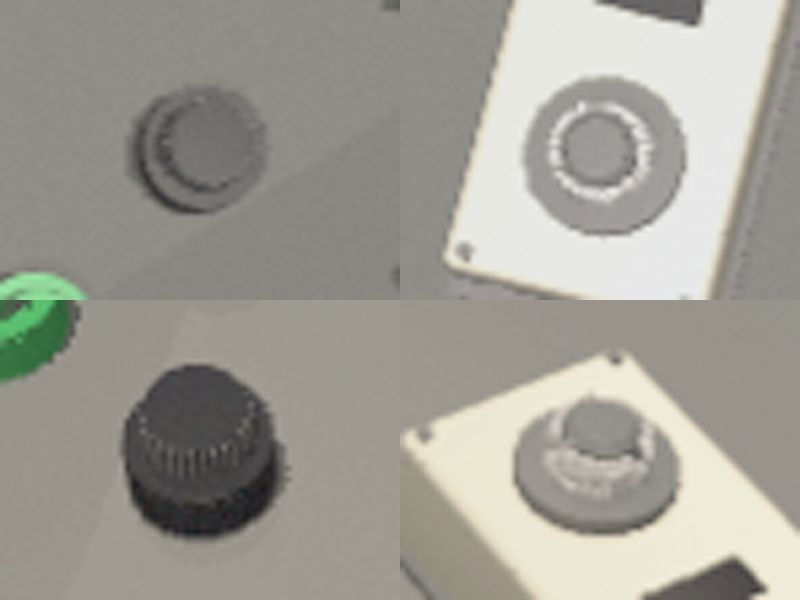

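Request:
carry_out(
  commands=[
    {"gripper": 1, "dp": [41, -26, 4]},
    {"gripper": 1, "dp": [41, -26, 4]},
    {"gripper": 1, "dp": [41, -26, 4]},
    {"gripper": 1, "dp": [41, -26, 4]},
    {"gripper": 1, "dp": [41, -26, 4]},
  ],
  newtons=20,
)

```text
invalid input
```

Request:
carry_out(
  commands=[
    {"gripper": 1, "dp": [41, -26, 4]},
    {"gripper": 1, "dp": [41, -26, 4]},
    {"gripper": 1, "dp": [41, -26, 4]},
    {"gripper": 1, "dp": [41, -26, 4]},
    {"gripper": 1, "dp": [41, -26, 4]},
  ],
)

```text
invalid input
```

Request:
carry_out(
  commands=[
    {"gripper": 1, "rot": [0, 0, -9]},
    {"gripper": 1, "rot": [0, 0, -9]},
    {"gripper": 1, "rot": [0, 0, -9]},
    {"gripper": 1},
    {"gripper": 1},
  ],
)

```text
invalid input
```

```bash
python3 - <<'E'
from h import *
s=bot.read_state();p,d=bot.camera('wrist');cv2.imwrite('pics/w1.png',p);np.save('w1',d)
import pickle;pickle.dump(pose('wrist'),open('w1.p','wb'))
print(s['joint_pos'],s['ee_pos'],s['eef_rot'],s['contact_force'],s['t'])
E
```

```text
[-1.32961429e+00  4.91495027e-01  1.55939546e+00 -3.40953060e-06
  1.09169222e+00 -1.05595130e-01] [ 0.21238937 -0.58757589  0.21412043] [ 9.85005565e-01  1.72521861e-01 -3.50428066e-05 -4.93786802e-04] [-0.32100566 -0.48877669 -0.1014685 ] 0.1
```

View pics/w1.png

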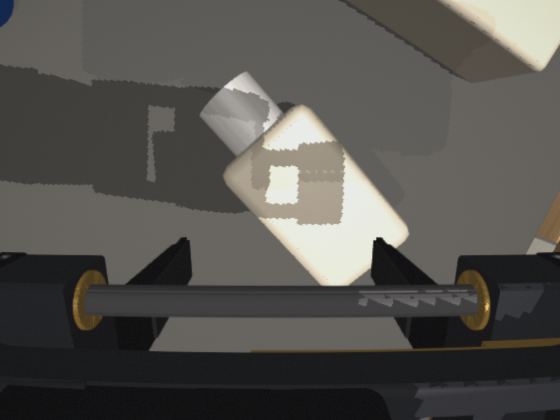

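The wrist picture shows the start view: a lying bottle at (310,190), the fingers at the bottom. The moves were refused, so every row needs all its fields.

Request:
carry_out(
  commands=[
    {"gripper": 1, "dp": [41, -26, 0], "rot": [0, 0, 0]},
    {"gripper": 1, "dp": [41, -26, 0], "rot": [0, 0, 0]},
    {"gripper": 1, "dp": [41, -26, 0], "rot": [0, 0, 0]},
    {"gripper": 1, "dp": [41, -26, 0], "rot": [0, 0, 0]},
    {"gripper": 1, "dp": [41, -26, 0], "rot": [0, 0, 0]},
  ],
  newtons=20,
)

```text
t: 0.78
ee_pos: [0.3618, -0.3945, 0.2146]
eef_rot: [0.985, 0.172, -0.0, -0.0]
contact_force: [0.9, -0.4, 0.8]
opening: 0.0949
grip_force: 0.0
```

Request:
carry_out(
  commands=[
    {"gripper": 1, "dp": [41, -26, 4], "rot": [0, 0, 0]},
    {"gripper": 1, "dp": [41, -26, 4], "rot": [0, 0, 0]},
    {"gripper": 1, "dp": [41, -26, 4], "rot": [0, 0, 0]},
    {"gripper": 1, "dp": [41, -26, 4], "rot": [0, 0, 0]},
    {"gripper": 1, "dp": [41, -26, 4], "rot": [0, 0, 0]},
  ],
)

```text
t: 1.4
ee_pos: [0.5105, -0.2026, 0.1944]
eef_rot: [0.985, 0.173, -0.0, 0.0]
contact_force: [0.6, -0.1, -0.3]
opening: 0.0949
grip_force: 0.0
```

Request:
carry_out(
  commands=[
    {"gripper": 1, "dp": [0, 0, 8], "rot": [0, 0, -9]},
    {"gripper": 1, "dp": [0, 0, 8], "rot": [0, 0, -9]},
    {"gripper": 1, "dp": [0, 0, 8], "rot": [0, 0, -9]},
    {"gripper": 1, "dp": [0, 0, 0], "rot": [0, 0, 0]},
  ],
)

```text
t: 1.9
ee_pos: [0.5094, -0.2038, 0.1701]
eef_rot: [0.918, 0.397, -0.0, -0.0]
contact_force: [-0.5, -0.2, 0.2]
opening: 0.0954
grip_force: 0.0
```

```bash
cat > w.py <<'E'
from h import *
import pickle,sys
n=sys.argv[1]
s=bot.read_state();P=pose('wrist');p,d=bot.camera('wrist');cv2.imwrite(f'pics/{n}.png',p);np.save(n,d)
pickle.dump(P,open(n+'.p','wb'))
print(s['joint_pos'],s['ee_pos'],s['eef_rot'],s['contact_force'],s['moment'],s['t'])
E
python3 w.py w2
```

```text
[-5.00857122e-01  4.35412941e-01  1.79793081e+00 -1.14021529e-04
  9.09520113e-01  2.52984560e-01] [ 0.50941804 -0.20376359  0.17008484] [ 9.17712608e-01  3.97244463e-01 -4.25919957e-04 -4.73927887e-04] [-0.46581943 -0.20230415  0.22299716] [-0.04396402 -0.00292753 -0.02450192] 1.9
```

View pics/w2.png

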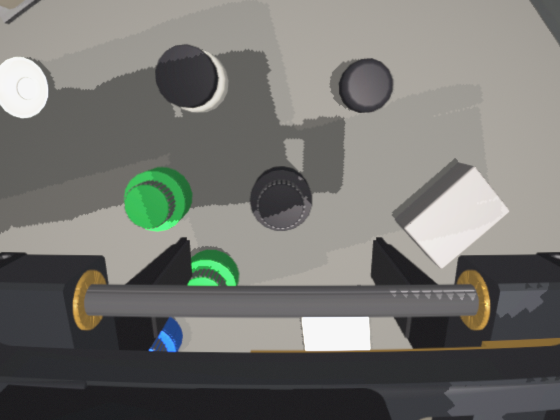

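Wrist view: the cap is at (281,198) with its knurled grip ring around (280,206), between the fingers; green caps left, slide box right.

```bash
cat > seg.py <<'E'
from h import *
import pickle
def cloud(n):
    P=pickle.load(open(n+'.p','rb'));d=np.load(n+'.npy');v,u=np.mgrid[:420,:560]
    uv=np.c_[u.ravel(),v.ravel()]
    return P,uv,d.ravel(),P[1]+rays(P[0],P[2],uv)*d.reshape(-1,1)
def circ(n,xy,lo,hi,r,zp):
    P,uv,d,X=cloud(n); w=(d>0)&(X[:,2]>lo)&(X[:,2]<hi)&(np.hypot(X[:,0]-xy[0],X[:,1]-xy[1])<r)
    c=cv2.minEnclosingCircle(uv[w].astype(np.float32)); m=uv[w].mean(0)
    q=plane(P,[c[0],m],zp)
    print(n,w.sum(),'circ',c,'mean',m,'z',np.median(X[w,2]),'->',q.round(4).tolist(),'cloud',X[w].mean(0),np.ptp(X[w],0))
E
python3 - <<'E'
from seg import *
circ('w2',(.508,-.201),.043,.055,.035,.049)
circ('w2',(.508,-.201),.024,.034,.04,.029)
circ('w2',(.508,-.201),.01,.06,.04,.029)
E
```

```text
w2 1664 circ ((280.378662109375, 204.82809448242188), 23.453271865844727) mean [280.59675481 204.95612981] z 0.048701240275225544 -> [[0.5093, -0.2045, 0.049], [0.5093, -0.2047, 0.049]] cloud [ 0.50920355 -0.20481273  0.0485561 ] [0.04055579 0.04045484 0.00811651]
w2 1193 circ ((280.6938781738281, 199.7383270263672), 30.824810028076172) mean [280.84409053 193.69572506] z 0.028799512913384673 -> [[0.5094, -0.2047, 0.029], [0.5133, -0.2007, 0.029]] cloud [ 0.5131718  -0.20085558  0.0287858 ] [0.05675081 0.05676329 0.00950061]
w2 3046 circ ((280.9304504394531, 198.658935546875), 31.726612091064453) mean [280.6651346  198.88476691] z 0.047363244563503076 -> [[0.5102, -0.2041, 0.029], [0.5099, -0.2041, 0.029]] cloud [ 0.51158245 -0.2023416   0.03945542] [0.05678447 0.05694405 0.04103549]
```

Request:
carry_out(
  commands=[
    {"gripper": 1, "dp": [-0.6, 0.5, 40], "rot": [0, 0, 0]},
    {"gripper": 1, "dp": [0, 0, 40], "rot": [0, 0, 0]},
    {"gripper": 1, "dp": [0, 0, 35], "rot": [0, 0, 0]},
    {"gripper": 1, "dp": [0, 0, 15], "rot": [0, 0, 0]},
    {"gripper": 1, "dp": [0, 0, 8.5], "rot": [0, 0, 0]},
  ],
)

```text
t: 2.58
ee_pos: [0.5099, -0.2049, 0.0321]
eef_rot: [0.918, 0.397, 0.0, 0.0]
contact_force: [0.5, -1.2, 0.5]
opening: 0.0949
grip_force: 0.0
```

Request:
carry_out(
  commands=[
    {"gripper": 0.3, "dp": [0, 0, 0], "rot": [0, 0, 0]},
    {"gripper": 0.3, "dp": [0, 0, 0], "rot": [0, 0, 0]},
    {"gripper": 0.3, "dp": [0, 0, 0], "rot": [0, 0, 0]},
    {"gripper": 0.3, "dp": [0, 0, 0], "rot": [0, 0, 0]},
    {"gripper": 0.3, "dp": [0, 0, 0], "rot": [0, 0, 0]},
  ],
  newtons=20,
)

```text
t: 3.2
ee_pos: [0.5097, -0.2047, 0.0323]
eef_rot: [0.918, 0.398, 0.0, 0.0]
contact_force: [0.7, 0.6, -0.2]
opening: 0.0506
grip_force: 0.0
```

Request:
carry_out(
  commands=[
    {"gripper": 0.3, "dp": [0, 0, 0], "rot": [0, 0, 0]},
    {"gripper": 0.3, "dp": [0, 0, 0], "rot": [0, 0, 0]},
    {"gripper": 0.3, "dp": [0, 0, 0], "rot": [0, 0, 0]},
  ],
)

```text
t: 3.58
ee_pos: [0.5096, -0.2047, 0.0322]
eef_rot: [0.917, 0.398, -0.0, -0.0]
contact_force: [-0.5, 1.3, 2.3]
opening: 0.0399
grip_force: 20.0
```

Request:
carry_out(
  commands=[
    {"gripper": 0.3, "dp": [0, 0, -10], "rot": [0, 0, 0]},
    {"gripper": 0.3, "dp": [0, 0, -40], "rot": [0, 0, 0]},
    {"gripper": 0.3, "dp": [0, 0, -50], "rot": [0, 0, 0]},
    {"gripper": 0.3, "dp": [0, 0, -50], "rot": [0, 0, 0]},
    {"gripper": 0.3, "dp": [5, -6, -38], "rot": [0, 0, 0]},
  ],
)

```text
t: 4.2
ee_pos: [0.5087, -0.1971, 0.2229]
eef_rot: [0.918, 0.397, 0.001, 0.001]
contact_force: [0.1, -1.1, -1.7]
opening: 0.0398
grip_force: 20.0
```

Request:
carry_out(
  commands=[
    {"gripper": 0.3, "dp": [25, -26, 0], "rot": [0, 0, 0]},
    {"gripper": 0.3, "dp": [36, -38, 0], "rot": [0, 0, 0]},
    {"gripper": 0.3, "dp": [36, -38, 0], "rot": [0, 0, 0]},
    {"gripper": 0.3, "dp": [36, -38, 0], "rot": [0, 0, 0]},
    {"gripper": 0.3, "dp": [36, -38, 0], "rot": [0, 0, 0]},
  ],
)

```text
t: 4.82
ee_pos: [0.4939, 0.0497, 0.2208]
eef_rot: [0.918, 0.398, 0.0, 0.0]
contact_force: [0.6, -0.2, -0.7]
opening: 0.0395
grip_force: 20.0
```

Request:
carry_out(
  commands=[
    {"gripper": 0.3, "dp": [25, -26, 0], "rot": [0, 0, 0]},
    {"gripper": 0.3, "dp": [12, -12, 0], "rot": [0, 0, 0]},
    {"gripper": 0.3, "dp": [0, 0, 0], "rot": [0, 0, 0]},
    {"gripper": 0.3, "dp": [0, 0, 0], "rot": [0, 0, 0]},
  ],
)

```text
t: 5.32
ee_pos: [0.492, 0.1001, 0.2201]
eef_rot: [0.918, 0.397, -0.0, 0.0]
contact_force: [0.3, -0.3, -1.5]
opening: 0.0394
grip_force: 20.0
```

```bash
python3 w.py w3
```

```text
[ 6.93439946e-02  3.10600893e-01  1.84688450e+00 -3.72404228e-04
  9.84174173e-01  8.22964672e-01] [0.49198088 0.10014495 0.22013055] [ 9.17641844e-01  3.97408381e-01 -8.31546216e-05  1.35096411e-04] [ 0.33513031 -0.33554502 -1.47530757] [-0.02439392 -0.05279535 -0.01062265] 5.325
```

View pics/w3.png

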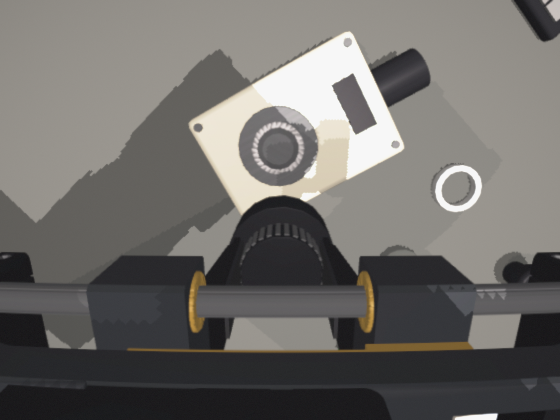

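The wrist view shows the neck at (278,148) on its flange, unobstructed, and the held cap's skirt at (283,225) below it.

```bash
python3 - <<'E'
from seg import *
circ('w3',(.524,.134),.096,.106,.03,.1)
circ('w3',(.524,.134),.089,.106,.035,.093)
circ('w3',(.524,.134),.072,.106,.045,.076)
P,uv,d,X=cloud('w3')
w=(d>0)&(abs(X[:,2]-.2169)<.006)&(np.hypot(X[:,0]-.492,X[:,1]-.1)<.035)
Y=X[w];print(w.sum(),Y[:,2].mean())
# outer skirt edge: fit circle on far points per angle
c=np.array([.492,.1]);a=np.degrees(np.arctan2(Y[:,1]-c[1],Y[:,0]-c[0]));r=np.hypot(*(Y[:,:2]-c).T)
for k in range(-30,130,15):
    q=(a>k)&(a<k+15)
    if q.sum()>3:print(k,r[q].max().round(4),q.sum())
E
```

```text
w3 1285 circ ((277.69976806640625, 147.37661743164062), 25.751083374023438) mean [277.61322957 147.99455253] z 0.09920341867867344 -> [[0.5239, 0.1365, 0.1], [0.5235, 0.1362, 0.1]] cloud [0.52338795 0.13612874 0.09892861] [0.03760288 0.03769315 0.00601388]
w3 1936 circ ((277.7105407714844, 147.5), 26.131694793701172) mean [277.4963843  147.59865702] z 0.098004089794477 -> [[0.5234, 0.1361, 0.093], [0.5232, 0.1362, 0.093]] cloud [0.52340644 0.1363173  0.09697353] [0.04273323 0.04307065 0.01175036]
w3 4926 circ ((277.6694641113281, 145.66860961914062), 40.072269439697266) mean [277.77405603 145.58302883] z 0.07651237037638534 -> [[0.5235, 0.1365, 0.076], [0.5236, 0.1364, 0.076]] cloud [0.5239583  0.13671755 0.08430437] [0.07016768 0.07019957 0.02896655]
2161 0.216855312492096
-30 0.0289 117
-15 0.0287 218
0 0.0287 235
15 0.0285 258
30 0.028 265
45 0.0276 253
60 0.0275 243
75 0.0273 228
90 0.0273 201
105 0.0275 135
120 0.0271 7
```

Request:
carry_out(
  commands=[
    {"gripper": 0.3, "dp": [24, -1, 0], "rot": [0, 0, 0]},
    {"gripper": 0.3, "dp": [24.5, -1, 10], "rot": [0, 0, 0]},
    {"gripper": 0.3, "dp": [0, 0, 30], "rot": [0, 0, 0]},
    {"gripper": 0.3, "dp": [0, 0, 30], "rot": [0, 0, 0]},
    {"gripper": 0.3, "dp": [0, 0, 10], "rot": [0, 0, 0]},
  ],
)

```text
t: 6.0
ee_pos: [0.5232, 0.1368, 0.1387]
eef_rot: [0.918, 0.397, -0.001, -0.0]
contact_force: [0.7, -0.3, -0.4]
opening: 0.0395
grip_force: 20.0
```

Request:
carry_out(
  commands=[
    {"gripper": 0.3, "dp": [0, 0, 2], "rot": [0, 0, 0]},
    {"gripper": 0.3, "dp": [0, 0, 2], "rot": [0, 0, 0]},
    {"gripper": 0.3, "dp": [0, 0, 2], "rot": [0, 0, 0]},
    {"gripper": 0.3, "dp": [0, 0, 0], "rot": [0, 0, 0]},
  ],
)

```text
t: 6.5
ee_pos: [0.5236, 0.1378, 0.1344]
eef_rot: [0.918, 0.398, 0.0, 0.0]
contact_force: [-0.2, -0.0, -1.8]
opening: 0.0396
grip_force: 20.0
```

```bash
cat > st.py <<'E'
from h import *
s=bot.read_state()
for k in('t','ee_pos','contact_force','moment','joint_pos'):print(k,np.round(s[k],4))
print(R.from_quat(s['eef_rot']).as_matrix()[:2,:2].round(4).tolist())
E
python3 st.py
```

```text
t 6.5
ee_pos [0.5236 0.1378 0.1344]
contact_force [-0.1876 -0.05   -1.8391]
moment [-0.0238  0.0043  0.0127]
joint_pos [ 1.3540e-01  4.7280e-01  1.8521e+00 -1.0000e-04  8.1610e-01  8.8820e-01]
[[0.6836, 0.7298], [0.7298, -0.6836]]
```

Request:
carry_out(
  commands=[
    {"gripper": 0.3, "dp": [-0.6, 0.6, 1], "rot": [0, 0, 0]},
    {"gripper": 0.3, "dp": [0, 0, 1], "rot": [0, 0, 0]},
    {"gripper": 0.3, "dp": [0, 0, 1], "rot": [0, 0, 0]},
    {"gripper": 0.3, "dp": [0, 0, 1], "rot": [0, 0, 0]},
    {"gripper": 0.3, "dp": [0, 0, 1], "rot": [0, 0, 0]},
  ],
)

```text
t: 7.12
ee_pos: [0.5236, 0.137, 0.129]
eef_rot: [0.918, 0.398, -0.0, 0.0]
contact_force: [0.4, 0.0, -1.0]
opening: 0.0397
grip_force: 20.0
```

```bash
python3 st.py
```

```text
t 7.125
ee_pos [0.5236 0.137  0.129 ]
contact_force [ 0.3695  0.0471 -0.9979]
moment [-0.0174 -0.0123 -0.0229]
joint_pos [ 1.3390e-01  4.8030e-01  1.8573e+00 -1.0000e-04  8.0400e-01  8.8670e-01]
[[0.6837, 0.7298], [0.7298, -0.6837]]
```

Request:
carry_out(
  commands=[
    {"gripper": 0.3, "dp": [0, 0, 1], "rot": [0, 0, 0]},
    {"gripper": 0.3, "dp": [0, 0, 1], "rot": [0, 0, 0]},
    {"gripper": 0.3, "dp": [0, 0, 0.5], "rot": [0, 0, 0]},
    {"gripper": 0.3, "dp": [0, 0, 0.5], "rot": [0, 0, 0]},
  ],
)

```text
t: 7.62
ee_pos: [0.5236, 0.1369, 0.1261]
eef_rot: [0.918, 0.398, -0.0, 0.0]
contact_force: [-0.1, -0.7, -1.3]
opening: 0.0397
grip_force: 20.0
```

Request:
carry_out(
  commands=[
    {"gripper": 0.3, "dp": [0, 0, 0.5], "rot": [0, 0, 0]},
    {"gripper": 0.3, "dp": [0, 0, 0.5], "rot": [0, 0, 0]},
    {"gripper": 0.3, "dp": [0, 0, 0.5], "rot": [0, 0, 0]},
    {"gripper": 0.3, "dp": [0, 0, 0], "rot": [0, 0, 0]},
  ],
)

```text
t: 8.12
ee_pos: [0.5236, 0.1369, 0.1246]
eef_rot: [0.918, 0.398, 0.0, 0.0]
contact_force: [-0.8, -0.4, -1.8]
opening: 0.0395
grip_force: 20.0
```

Request:
carry_out(
  commands=[
    {"gripper": 0.3, "dp": [0, 0, 0.5], "rot": [0, 0, 0]},
    {"gripper": 0.3, "dp": [0, 0, 0.5], "rot": [0, 0, 0]},
    {"gripper": 0.3, "dp": [0, 0, 0.4], "rot": [0, 0, 0]},
    {"gripper": 0.3, "dp": [0, 0, 0], "rot": [0, 0, 0]},
  ],
)

```text
t: 8.62
ee_pos: [0.5236, 0.137, 0.1232]
eef_rot: [0.918, 0.398, -0.0, 0.0]
contact_force: [0.1, -0.7, -1.4]
opening: 0.0397
grip_force: 20.0
```

Request:
carry_out(
  commands=[
    {"gripper": 0.3, "dp": [0, 0, 0.4], "rot": [0, 0, 0]},
    {"gripper": 0.3, "dp": [0, 0, 0.4], "rot": [0, 0, 0]},
    {"gripper": 0.3, "dp": [0, 0, 0], "rot": [0, 0, 0]},
  ],
)

```text
t: 9.0
ee_pos: [0.5237, 0.137, 0.1227]
eef_rot: [0.918, 0.398, 0.0, 0.0]
contact_force: [-1.0, 1.0, 5.2]
opening: 0.0396
grip_force: 20.0
```

```bash
python3 st.py
```

```text
t 9.0
ee_pos [0.5237 0.137  0.1227]
contact_force [-1.0472  0.9772  5.2029]
moment [ 0.0528  0.2497 -0.0074]
joint_pos [ 1.338e-01  4.892e-01  1.863e+00 -1.000e-04  7.888e-01  8.867e-01]
[[0.6837, 0.7298], [0.7298, -0.6837]]
```

Request:
carry_out(
  commands=[
    {"gripper": 0.3, "dp": [0, 0, 0], "rot": [0, 0, -4]},
    {"gripper": 0.3, "dp": [0, 0, 0], "rot": [0, 0, -4]},
    {"gripper": 0.3, "dp": [0, 0, 0], "rot": [0, 0, -4]},
  ],
)

```text
t: 9.38
ee_pos: [0.5239, 0.1371, 0.1228]
eef_rot: [0.87, 0.492, 0.001, 0.0]
contact_force: [-0.2, 2.3, 4.0]
opening: 0.0396
grip_force: 20.0
```

```bash
python3 st.py
```

```text
t 9.375
ee_pos [0.5239 0.1371 0.1228]
contact_force [-0.1837  2.317   3.951 ]
moment [ 0.2796  0.0642 -0.1439]
joint_pos [1.3390e-01 4.8930e-01 1.8628e+00 3.0000e-04 7.8840e-01 6.7510e-01]
[[0.5153, 0.857], [0.857, -0.5153]]
```

Request:
carry_out(
  commands=[
    {"gripper": 0.3, "dp": [0, 0, 0], "rot": [0, 0, -4]},
    {"gripper": 0.3, "dp": [0, 0, 0], "rot": [0, 0, -4]},
    {"gripper": 0.3, "dp": [0, 0, 0], "rot": [0, 0, -4]},
  ],
)

```text
t: 9.75
ee_pos: [0.5242, 0.1371, 0.1226]
eef_rot: [0.814, 0.581, 0.001, 0.0]
contact_force: [1.4, 0.3, 1.4]
opening: 0.0392
grip_force: 20.0
```

```bash
python3 st.py
```

```text
t 9.75
ee_pos [0.5242 0.1371 0.1226]
contact_force [1.3835 0.2955 1.4286]
moment [ 0.1217 -0.3504 -0.0999]
joint_pos [ 1.3380e-01  4.8960e-01  1.8627e+00 -1.0000e-04  7.8780e-01  4.6560e-01]
[[0.3256, 0.9455], [0.9455, -0.3256]]
```

Request:
carry_out(
  commands=[
    {"gripper": 0.3, "dp": [0, 0, 0.3], "rot": [0, 0, -3]},
    {"gripper": 0.3, "dp": [0, 0, 0.2], "rot": [0, 0, -3]},
    {"gripper": 0.3, "dp": [0, 0, 0], "rot": [0, 0, 0]},
  ],
)

```text
t: 10.12
ee_pos: [0.5235, 0.1369, 0.1217]
eef_rot: [0.783, 0.621, -0.0, -0.0]
contact_force: [0.3, 0.6, -1.4]
opening: 0.0395
grip_force: 20.0
```

```bash
python3 st.py
```

```text
t 10.125
ee_pos [0.5235 0.1369 0.1217]
contact_force [ 0.271  0.596 -1.383]
moment [-0.0308 -0.1078 -0.0018]
joint_pos [ 1.3380e-01  4.9070e-01  1.8639e+00 -1.0000e-04  7.8720e-01  3.6340e-01]
[[0.2275, 0.9738], [0.9738, -0.2275]]
```

Request:
carry_out(
  commands=[
    {"gripper": 0.3, "dp": [0, 0, 0.8], "rot": [0, 0, 0]},
    {"gripper": 0.3, "dp": [0, 0, 0.8], "rot": [0, 0, 0]},
  ],
)

```text
t: 10.38
ee_pos: [0.5235, 0.1369, 0.1201]
eef_rot: [0.784, 0.621, -0.0, -0.0]
contact_force: [-0.5, -0.0, -1.3]
opening: 0.0394
grip_force: 20.0
```

```bash
python3 st.py
```

```text
t 10.375
ee_pos [0.5235 0.1369 0.1201]
contact_force [-0.4504 -0.0361 -1.3203]
moment [ 0.0103 -0.0898 -0.0081]
joint_pos [ 1.3380e-01  4.9290e-01  1.8653e+00 -1.0000e-04  7.8360e-01  3.6370e-01]
[[0.2278, 0.9737], [0.9737, -0.2278]]
```

Below the land level and free: it is in the gaps. Feeding on down.

Request:
carry_out(
  commands=[
    {"gripper": 0.3, "dp": [0, 0, 1], "rot": [0, 0, 0]},
    {"gripper": 0.3, "dp": [0, 0, 1], "rot": [0, 0, 0]},
    {"gripper": 0.3, "dp": [0, 0, 0.5], "rot": [0, 0, 0]},
  ],
)

```text
t: 10.75
ee_pos: [0.5236, 0.1369, 0.1177]
eef_rot: [0.783, 0.622, -0.0, 0.0]
contact_force: [-0.2, -0.1, -1.7]
opening: 0.0397
grip_force: 20.0
```

Request:
carry_out(
  commands=[
    {"gripper": 0.3, "dp": [0, 0, 0.6], "rot": [0, 0, 0]},
    {"gripper": 0.3, "dp": [0, 0, 0.6], "rot": [0, 0, 0]},
    {"gripper": 0.3, "dp": [0, 0, 0], "rot": [0, 0, 0]},
  ],
)

```text
t: 11.12
ee_pos: [0.5236, 0.137, 0.1166]
eef_rot: [0.783, 0.622, -0.0, 0.0]
contact_force: [0.5, 0.5, -2.0]
opening: 0.0398
grip_force: 20.0
```

```bash
python3 st.py
```

```text
t 11.125
ee_pos [0.5236 0.137  0.1166]
contact_force [ 0.5248  0.5235 -2.0076]
moment [-0.0514 -0.0689 -0.0121]
joint_pos [ 1.3380e-01  4.9810e-01  1.8684e+00 -1.0000e-04  7.7510e-01  3.6310e-01]
[[0.2272, 0.9739], [0.9739, -0.2272]]
```

Request:
carry_out(
  commands=[
    {"gripper": 0.3, "dp": [0, 0, 0.5], "rot": [0, 0, 0]},
    {"gripper": 0.3, "dp": [0, 0, 0.5], "rot": [0, 0, 0]},
    {"gripper": 0.3, "dp": [0, 0, 0], "rot": [0, 0, 0]},
  ],
)

```text
t: 11.5
ee_pos: [0.5236, 0.137, 0.1155]
eef_rot: [0.783, 0.622, -0.0, 0.0]
contact_force: [1.0, 0.1, -1.0]
opening: 0.0395
grip_force: 20.0
```

Request:
carry_out(
  commands=[
    {"gripper": 0.3, "dp": [0, 0, 0.4], "rot": [0, 0, 0]},
    {"gripper": 0.3, "dp": [0, 0, 0], "rot": [0, 0, 0]},
  ],
)

```text
t: 11.75
ee_pos: [0.5236, 0.137, 0.1152]
eef_rot: [0.783, 0.622, -0.0, 0.0]
contact_force: [-0.3, -0.2, -0.7]
opening: 0.0394
grip_force: 20.0
```

```bash
python3 st.py
```

```text
t 11.75
ee_pos [0.5236 0.137  0.1152]
contact_force [-0.35   -0.2277 -0.6603]
moment [-0.0823 -0.1128 -0.0114]
joint_pos [ 1.3380e-01  5.0010e-01  1.8695e+00 -1.0000e-04  7.7190e-01  3.6310e-01]
[[0.2271, 0.9739], [0.9739, -0.2271]]
```

Request:
carry_out(
  commands=[
    {"gripper": 0.3, "dp": [0, 0, 0.4], "rot": [0, 0, 0]},
    {"gripper": 0.3, "dp": [0, 0, 0], "rot": [0, 0, 0]},
  ],
)

```text
t: 12.0
ee_pos: [0.5236, 0.137, 0.1148]
eef_rot: [0.783, 0.622, -0.0, 0.0]
contact_force: [-0.6, -0.9, -2.0]
opening: 0.0395
grip_force: 20.0
```

```bash
python3 st.py
```

```text
t 12.0
ee_pos [0.5236 0.137  0.1148]
contact_force [-0.5598 -0.9131 -2.0074]
moment [-0.0341 -0.069  -0.043 ]
joint_pos [ 1.3380e-01  5.0070e-01  1.8699e+00 -1.0000e-04  7.7100e-01  3.6310e-01]
[[0.2272, 0.9739], [0.9739, -0.2272]]
```

Request:
carry_out(
  commands=[
    {"gripper": 0.3, "dp": [0, 0, 0.4], "rot": [0, 0, 0]},
    {"gripper": 0.3, "dp": [0, 0, 0], "rot": [0, 0, 0]},
  ],
)

```text
t: 12.25
ee_pos: [0.5236, 0.137, 0.1145]
eef_rot: [0.783, 0.622, 0.0, 0.0]
contact_force: [0.5, 0.6, -0.1]
opening: 0.0395
grip_force: 20.0
```

Request:
carry_out(
  commands=[
    {"gripper": 0.3, "dp": [0, 0, 0.3], "rot": [0, 0, 0]},
    {"gripper": 0.3, "dp": [0, 0, 0], "rot": [0, 0, 0]},
  ],
)

```text
t: 12.5
ee_pos: [0.5237, 0.137, 0.1143]
eef_rot: [0.783, 0.622, 0.0, 0.0]
contact_force: [-0.8, 0.4, 1.9]
opening: 0.0395
grip_force: 20.0
```

```bash
python3 st.py
```

```text
t 12.5
ee_pos [0.5237 0.137  0.1143]
contact_force [-0.8485  0.4335  1.8544]
moment [0.0367 0.0109 0.0083]
joint_pos [ 1.3380e-01  5.0150e-01  1.8703e+00 -1.0000e-04  7.6950e-01  3.6310e-01]
[[0.2272, 0.9738], [0.9738, -0.2272]]
```

Request:
carry_out(
  commands=[
    {"gripper": 0.3, "dp": [0, 0, 0], "rot": [0, 0, 4]},
    {"gripper": 0.3, "dp": [0, 0, 0.2], "rot": [0, 0, 4]},
    {"gripper": 0.3, "dp": [0, 0, 0.2], "rot": [0, 0, 4]},
  ],
)

```text
t: 12.88
ee_pos: [0.5237, 0.1369, 0.1137]
eef_rot: [0.845, 0.535, 0.0, 0.0]
contact_force: [0.5, -0.1, -0.3]
opening: 0.0397
grip_force: 20.0
```

```bash
python3 st.py
```

```text
t 12.875
ee_pos [0.5237 0.1369 0.1137]
contact_force [ 0.4788 -0.0675 -0.3427]
moment [-0.1364 -0.1612 -0.0144]
joint_pos [ 1.3370e-01  5.0230e-01  1.8707e+00 -4.0000e-04  7.6830e-01  5.7480e-01]
[[0.4267, 0.9044], [0.9044, -0.4267]]
```

Request:
carry_out(
  commands=[
    {"gripper": 0.3, "dp": [0, 0, 0.2], "rot": [0, 0, 4]},
    {"gripper": 0.3, "dp": [0, 0, 0.25], "rot": [0, 0, 4]},
    {"gripper": 0.3, "dp": [0, 0, 0.25], "rot": [0, 0, 4]},
    {"gripper": 0.3, "dp": [0, 0, 0.2], "rot": [0, 0, 4]},
  ],
)

```text
t: 13.38
ee_pos: [0.5236, 0.1369, 0.1127]
eef_rot: [0.911, 0.413, -0.0, 0.0]
contact_force: [-1.2, 0.2, -0.6]
opening: 0.0389
grip_force: 20.0
```

```bash
python3 st.py
```

```text
t 13.375
ee_pos [0.5236 0.1369 0.1127]
contact_force [-1.2496  0.237  -0.6111]
moment [-0.006  -0.0558  0.0061]
joint_pos [ 1.3380e-01  5.0370e-01  1.8716e+00 -3.0000e-04  7.6630e-01  8.5400e-01]
[[0.6594, 0.7518], [0.7518, -0.6594]]
```

Request:
carry_out(
  commands=[
    {"gripper": 0.3, "dp": [0, 0, 0.25], "rot": [0, 0, 4]},
    {"gripper": 0.3, "dp": [0, 0, 0.25], "rot": [0, 0, 4]},
    {"gripper": 0.3, "dp": [0, 0, 0.2], "rot": [0, 0, 4]},
    {"gripper": 0.3, "dp": [0, 0, 0.25], "rot": [0, 0, 4]},
  ],
)

```text
t: 13.88
ee_pos: [0.5235, 0.1369, 0.1118]
eef_rot: [0.959, 0.282, -0.0, 0.0]
contact_force: [0.1, 0.5, -1.3]
opening: 0.0394
grip_force: 20.0
```

```bash
python3 st.py
```

```text
t 13.875
ee_pos [0.5235 0.1369 0.1118]
contact_force [ 0.1274  0.4887 -1.2572]
moment [-0.1118 -0.0265 -0.0222]
joint_pos [ 1.3380e-01  5.0510e-01  1.8725e+00 -3.0000e-04  7.6410e-01  1.1333e+00]
[[0.8411, 0.5409], [0.5409, -0.8411]]
```

Request:
carry_out(
  commands=[
    {"gripper": 0.3, "dp": [0, 0, 0.25], "rot": [0, 0, 4]},
    {"gripper": 0.3, "dp": [0, 0, 0.2], "rot": [0, 0, 4]},
    {"gripper": 0.3, "dp": [0, 0, 0.25], "rot": [0, 0, 4]},
    {"gripper": 0.3, "dp": [0, 0, 0.2], "rot": [0, 0, 4]},
  ],
)

```text
t: 14.38
ee_pos: [0.5236, 0.1369, 0.1108]
eef_rot: [0.989, 0.146, -0.0, 0.0]
contact_force: [1.0, -0.3, -0.5]
opening: 0.0396
grip_force: 20.0
```

```bash
python3 st.py
```

```text
t 14.375
ee_pos [0.5236 0.1369 0.1108]
contact_force [ 0.9843 -0.2969 -0.4777]
moment [-0.0058 -0.0029 -0.0179]
joint_pos [ 1.3380e-01  5.0650e-01  1.8732e+00 -2.0000e-04  7.6200e-01  1.4126e+00]
[[0.9576, 0.288], [0.288, -0.9576]]
```

Request:
carry_out(
  commands=[
    {"gripper": 0.3, "dp": [0, 0, 0.25], "rot": [0, 0, 4]},
    {"gripper": 0.3, "dp": [0, 0, 0.2], "rot": [0, 0, 4]},
    {"gripper": 0.3, "dp": [0, 0, 0.25], "rot": [0, 0, 4]},
  ],
)

```text
t: 14.75
ee_pos: [0.5235, 0.1369, 0.1101]
eef_rot: [0.999, 0.041, -0.0, 0.0]
contact_force: [-0.5, 0.1, -0.5]
opening: 0.0396
grip_force: 20.0
```

```bash
python3 st.py
```

```text
t 14.75
ee_pos [0.5235 0.1369 0.1101]
contact_force [-0.4827  0.07   -0.5368]
moment [-0.0183  0.024  -0.0019]
joint_pos [ 1.3370e-01  5.0750e-01  1.8738e+00 -2.0000e-04  7.6040e-01  1.6220e+00]
[[0.9966, 0.0825], [0.0825, -0.9966]]
```

Request:
carry_out(
  commands=[
    {"gripper": 0.3, "dp": [0, 0, 0.2], "rot": [0, 0, 3]},
    {"gripper": 0.3, "dp": [0, 0, 0.2], "rot": [0, 0, 3]},
  ],
)

```text
t: 15.0
ee_pos: [0.5235, 0.1369, 0.1097]
eef_rot: [1.0, -0.011, -0.0, 0.0]
contact_force: [0.7, 0.3, -0.8]
opening: 0.0395
grip_force: 20.0
```

```bash
python3 st.py
```

```text
t 15.0
ee_pos [0.5235 0.1369 0.1097]
contact_force [ 0.699   0.2858 -0.8438]
moment [ 0.064   0.0634 -0.0361]
joint_pos [ 1.3380e-01  5.0810e-01  1.8742e+00 -2.0000e-04  7.5950e-01  1.7261e+00]
[[0.9998, -0.0214], [-0.0214, -0.9998]]
```

Request:
carry_out(
  commands=[
    {"gripper": 0.3, "dp": [0, 0, 0.2], "rot": [0, 0, 3]},
    {"gripper": 0.3, "dp": [0, 0, 0.15], "rot": [0, 0, 3]},
  ],
)

```text
t: 15.25
ee_pos: [0.5236, 0.1369, 0.1094]
eef_rot: [0.998, -0.063, -0.0, 0.0]
contact_force: [-0.5, 1.2, -0.8]
opening: 0.0399
grip_force: 20.0
```

```bash
python3 st.py
```

```text
t 15.25
ee_pos [0.5236 0.1369 0.1094]
contact_force [-0.5301  1.1727 -0.8084]
moment [0.0346 0.0034 0.0196]
joint_pos [ 1.3380e-01  5.0860e-01  1.8744e+00 -2.0000e-04  7.5870e-01  1.8309e+00]
[[0.9921, -0.1258], [-0.1258, -0.9921]]
```

Request:
carry_out(
  commands=[
    {"gripper": 0.3, "dp": [0, 0, 0.15], "rot": [0, 0, 2.5]},
    {"gripper": 0.3, "dp": [0, 0, 0.15], "rot": [0, 0, 2.5]},
  ],
)

```text
t: 15.5
ee_pos: [0.5234, 0.1367, 0.1091]
eef_rot: [0.994, -0.106, -0.0, 0.0]
contact_force: [-0.3, -3.1, 1.8]
opening: 0.0393
grip_force: 20.0
```

```bash
python3 st.py
```

```text
t 15.5
ee_pos [0.5234 0.1367 0.1091]
contact_force [-0.3359 -3.1491  1.8079]
moment [-0.527   0.0997  0.2235]
joint_pos [ 1.3360e-01  5.0900e-01  1.8748e+00 -8.0000e-04  7.5820e-01  1.9177e+00]
[[0.9775, -0.2111], [-0.2111, -0.9775]]
```

Request:
carry_out(
  commands=[
    {"gripper": 0.3, "dp": [0, 0, 0], "rot": [0, 0, 1.5]},
    {"gripper": 0.3, "dp": [0, 0, 0], "rot": [0, 0, 0]},
  ],
)

```text
t: 15.75
ee_pos: [0.5235, 0.1366, 0.1091]
eef_rot: [0.993, -0.118, -0.0, 0.0]
contact_force: [0.2, -4.8, 1.0]
opening: 0.0396
grip_force: 20.0
```

```bash
python3 st.py
```

```text
t 15.75
ee_pos [0.5235 0.1366 0.1091]
contact_force [ 0.2495 -4.8106  0.9729]
moment [-0.9267  0.1356  0.2817]
joint_pos [ 1.3350e-01  5.0900e-01  1.8747e+00 -1.0000e-03  7.5820e-01  1.9421e+00]
[[0.972, -0.2349], [-0.2349, -0.972]]
```

Request:
carry_out(
  commands=[
    {"gripper": 0.3, "dp": [0, 0.2, -0.4], "rot": [0, 0, -4]},
    {"gripper": 0.3, "dp": [0, 0, 0], "rot": [0, 0, 0]},
  ],
)

```text
t: 16.0
ee_pos: [0.5235, 0.137, 0.1095]
eef_rot: [0.996, -0.084, -0.0, -0.0]
contact_force: [-0.2, -0.3, -0.8]
opening: 0.0396
grip_force: 20.0
```

```bash
python3 st.py
```

```text
t 16.0
ee_pos [0.5235 0.137  0.1095]
contact_force [-0.2051 -0.2511 -0.8218]
moment [0.0256 0.0088 0.0156]
joint_pos [1.3360e-01 5.0830e-01 1.8745e+00 5.0000e-04 7.5880e-01 1.8725e+00]
[[0.9859, -0.1676], [-0.1676, -0.9859]]
```

Request:
carry_out(
  commands=[
    {"gripper": 0.3, "dp": [0, 0, 0], "rot": [0, 0, 2]},
    {"gripper": 0.3, "dp": [0, 0, 0], "rot": [0, 0, 2]},
    {"gripper": 0.3, "dp": [0, 0, 0], "rot": [0, 0, 0]},
  ],
)

```text
t: 16.38
ee_pos: [0.5235, 0.1366, 0.1095]
eef_rot: [0.993, -0.119, -0.0, 0.0]
contact_force: [0.2, -3.7, -2.3]
opening: 0.0396
grip_force: 20.0
```

```bash
python3 st.py
```

```text
t 16.375
ee_pos [0.5235 0.1366 0.1095]
contact_force [ 0.1932 -3.7244 -2.3105]
moment [-0.7488  0.1337  0.3082]
joint_pos [ 1.3340e-01  5.0830e-01  1.8746e+00 -7.0000e-04  7.5890e-01  1.9432e+00]
[[0.9717, -0.2363], [-0.2363, -0.9717]]
```

Request:
carry_out(
  commands=[
    {"gripper": 0.3, "dp": [0, 0.3, 0.4], "rot": [0, 0, 1.5]},
    {"gripper": 0.3, "dp": [0, 0, 0], "rot": [0, 0, 1]},
    {"gripper": 0.3, "dp": [0, 0, 0], "rot": [0, 0, 0]},
  ],
)

```text
t: 16.75
ee_pos: [0.5239, 0.1364, 0.1094]
eef_rot: [0.99, -0.14, 0.001, -0.0]
contact_force: [0.9, -5.0, 2.3]
opening: 0.0394
grip_force: 20.0
```

```bash
python3 st.py
```

```text
t 16.75
ee_pos [0.5239 0.1364 0.1094]
contact_force [ 0.931  -4.9682  2.3055]
moment [-0.8534 -0.3074  0.5226]
joint_pos [ 1.3280e-01  5.0840e-01  1.8747e+00 -4.0000e-04  7.5740e-01  1.9856e+00]
[[0.9606, -0.278], [-0.278, -0.9606]]
```

Request:
carry_out(
  commands=[
    {"gripper": 0.3, "dp": [0, 0, -0.2], "rot": [0, 0, -2]},
    {"gripper": 0.8, "dp": [0, 0, 0], "rot": [0, 0, 0]},
    {"gripper": 0.8, "dp": [0, 0, 0], "rot": [0, 0, 0]},
    {"gripper": 0.8, "dp": [0, 0, 0], "rot": [0, 0, 0]},
    {"gripper": 0.8, "dp": [0, 0, 0], "rot": [0, 0, 0]},
  ],
)

```text
t: 17.38
ee_pos: [0.5234, 0.1366, 0.1094]
eef_rot: [0.992, -0.123, -0.0, 0.0]
contact_force: [-0.2, -0.4, -0.3]
opening: 0.0731
grip_force: 0.0
```

Request:
carry_out(
  commands=[
    {"gripper": 0.8, "dp": [0, 0, 0], "rot": [0, 0, 0]},
    {"gripper": 0.8, "dp": [0, 0, 0], "rot": [0, 0, 0]},
  ],
)

```text
t: 17.62
ee_pos: [0.5235, 0.1365, 0.1094]
eef_rot: [0.992, -0.123, 0.0, 0.0]
contact_force: [-0.2, 0.6, 0.7]
opening: 0.0761
grip_force: 0.0
```

Request:
carry_out(
  commands=[
    {"gripper": 0.8, "dp": [0, 0, -10], "rot": [0, 0, 0]},
    {"gripper": 0.8, "dp": [0, 0, -30], "rot": [0, 0, 0]},
    {"gripper": 0.8, "dp": [0, 0, -50], "rot": [0, 0, 0]},
    {"gripper": 0.8, "dp": [0, 0, -30], "rot": [0, 0, 0]},
    {"gripper": 0.8, "dp": [0, 0, 0], "rot": [0, 0, 0]},
  ],
)

```text
t: 18.25
ee_pos: [0.5242, 0.1366, 0.2321]
eef_rot: [0.992, -0.123, 0.002, -0.001]
contact_force: [-0.3, -0.1, -0.8]
opening: 0.0757
grip_force: 0.0
```

```bash
python3 w.py w4; python3 - <<'E'
from seg import *
circ('w4',(.5235,.1366),.12,.132,.03,.126)
circ('w4',(.5235,.1366),.1,.115,.04,.106)
circ('w4',(.5235,.1366),.07,.08,.05,.076)
E
```

```text
[ 1.33014574e-01  3.52276114e-01  1.74404039e+00 -8.41063539e-05
  1.04043658e+00  1.95043839e+00] [0.52421458 0.13660975 0.23213395] [ 9.92406189e-01 -1.22980074e-01  2.34993318e-03 -5.78348519e-04] [-0.30283032 -0.05202594 -0.84884028] [0.08459476 0.03333346 0.02093079] 18.25
w4 1828 circ ((281.7418212890625, 210.21568298339844), 24.503170013427734) mean [281.73468271 210.09846827] z 0.12547760886833625 -> [[0.5239, 0.136, 0.126], [0.524, 0.136, 0.126]] cloud [0.52375324 0.13605329 0.12540492] [0.04049786 0.04006767 0.00802251]
w4 1353 circ ((281.7251281738281, 204.21726989746094), 32.35719680786133) mean [281.63636364 197.18699187] z 0.10566586184551019 -> [[0.5242, 0.1359, 0.106], [0.5303, 0.1345, 0.106]] cloud [0.53004327 0.13455215 0.10581632] [0.05673923 0.05633017 0.01494341]
w4 965 circ ((282.24249267578125, 196.4964599609375), 36.68008041381836) mean [283.54715026 178.78860104] z 0.07568465151293935 -> [[0.5245, 0.1353, 0.076], [0.5408, 0.13, 0.076]] cloud [0.54062216 0.13000249 0.07561281] [0.06395611 0.07012375 0.00990851]
```

View pics/w4.png

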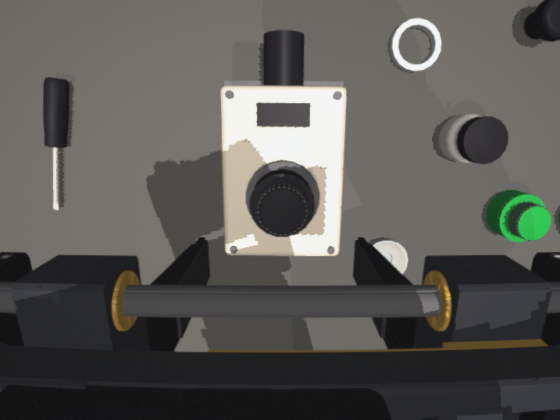

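The cap sits square on the neck at (282,205). Its top is at 0.1255 m, so the rim is about 0.5–1 mm above the shoulder, and the bystanders in view look undisturbed. That is home.

```bash
python3 -c "
from rig import bot
print(bot.job_done())"
```

```text
the job is handed in; nothing more can be done
None
```

The black cap is screwed fully home on the port and released: it dropped into the thread starts going backward, then ran forward to a hard stop, leaving the rim about 1 mm above the shoulder, and I handed the job in at about 18 s.

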